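# Load the battery through the charger's dust doors

## Task

Put the battery block that stands on the case on charge: lower it upright through the sprung dust doors in the top of the charger, then press it gently down inside with the closed fingertips until it clicks home under both latches, and let the doors close over it. Do not force it into the charger (20 N is too much) and leave the belt pack, the jar and the screwdriver where they are.

Things in the scene. Friction and masses are not known exactly. Their poses are not given: they have to be found in the camera images.
- battery: The battery block to be charged: 36 (its x) x 64 (its y) x 66 mm high, 0.25 kg, grey with a black foot, standing upright. Origin at the centre of its underside, z up. The same either way round (half turn about z). Wide 64 mm faces flat: grip across the 36 mm. Each narrow side has a latch recess 5 mm deep, 45 to 61 mm above the underside. Foot edge stepped in 1.5 mm over the lowest 3 mm.
- battery_top (a point): Centre of the battery's flat top, 66 mm above its underside.
- charger: The drop-in charger: grey box fixed to the case, 80 (its x) x 112 (its y) x 128 mm high, with a lower sloping console on its -x side reaching 72 mm from the centre. Origin on the underside, below the centre of the well; x runs across the well (parallel to the battery's x when loaded), y along it, z up. It does not move.
- mouth (a point): Centre of the well's mouth, in the plane of the charger's flat top, 128 mm above the case. Bevelled: 50 x 77 mm at the top surface, 41 x 66 mm 5 mm down, where the two dust doors lie. Closed gripper fingers fit down the well (at least 38 x 66 mm); fingers outside the battery do not, they stop on the charger's top.
- door_front (a joint): Leaf of the dust door hinged on the well's -x edge, 24 mm wide, 64 mm long, bare metal: 0 = shut (level), grows to 1.6 rad as it is pushed down into the well. A light spring (0.3 to 0.7 N at its free edge) shuts it; pushing the battery's flat foot through both leaves takes about 3 N.
- door_rear (a joint): The same on the +x edge.
- latch_left (a joint): Spring latch in the well's +y end wall, with a small black release tab outside that moves with it: 0 = nose sprung 5 mm into the well (no battery yet, or clicked into the battery's recess), about 0.005 m while the battery is passing and pushes it aside. Entering between the two latches costs up to about 6 N; the battery's own weight does not do it.
- latch_right (a joint): The same in the -y end wall. Below the latches is a sprung contact block: 3 N on touching, 6 N at the click, hard stop 1.5 mm deeper; without the click it lifts the battery again. The height of latches and contacts is set inside, unseen: clicked home, the battery's top lies 32 to 46 mm below the mouth. Do not press to a guessed depth; press slowly (5 mm/s) until the resistance passes about 10 N.
- belt_pack: Bystander: black wireless belt pack lying flat, 104 x 60 x 21 mm plus a thin aerial. Origin on its underside.
- jar: Bystander: small clear jar with a dark lid, 33 mm across, 22 mm high. Origin at the centre of its underside.
- small_screwdriver: Bystander: small screwdriver lying flat, 134 mm long, 19 mm thick handle. Origin at the middle of its length, on the case.
- throat (a point): Centre of the top of the hidden throat, 38 mm below the mouth. From here down the well is 38 mm across x, reached by a bevel that begins 31 mm below the mouth, wider above; along y it is 66 mm all the way: 1 mm clearance all round. Its walls are slippery. The battery is guided once its underside is 3 mm or more below this point.
Mind the look-alikes: they are no part of the job. Several things have the shape of the charger; the one meant has the colours described above.

How it is judged:
On the way, in this order (a step that is already met when the one before it is completed fails the run):
1. the battery is entered upright through the dust doors (z of battery in the frame of mouth below -0.025 m and horizontal distance between battery and mouth below 0.006 m and angle between battery's own z axis and vertical below 0.15 rad), for 0.1 s.
2. the battery is pressed home and both latches have clicked into it (z of battery_top in the frame of mouth below -0.029 m and value of joint each of latch_left, latch_right below 0.002 m), for 0.1 s.
At the end, for the whole second after the job is handed in: The battery stands upright in the charger's well, its top at least 29 mm below the mouth, held by both latches (each sprung back in, within 2 mm), at rest, and both dust doors are shut (within 0.08 rad) over it (all of step 2 and horizontal distance between battery and mouth below 0.004 m and angle between battery's own z axis and vertical below 0.08 rad and value of joint each of door_front, door_rear below 0.08 rad and linear speed of battery below 0.01 m/s); the robot touches nothing.
It fails at once if the battery is pressed against the charger with more than 20 N (contact force between battery and charger above 20 N).
It fails at once if the robot pushes on the charger itself with more than 20 N (contact force between the arm and charger above 20 N).
It fails at once if the belt pack is disturbed (over 20 mm) (distance of belt_pack from where it was at the start of the episode above 0.02 m).
It fails at once if the jar is disturbed (over 20 mm) (distance of jar from where it was at the start of the episode above 0.02 m).
It fails at once if the screwdriver is disturbed (over 20 mm) (distance of small_screwdriver from where it was at the start of the episode above 0.02 m).
It also fails if it takes over 67 s, if anything falls off the work surface, if the arm or the gripper's body presses on something with over 40 N, if the wrist force passes 120 N, or if a joint passes its speed limit or range.

## Robot

A 6-joint arm with a two-finger parallel gripper is mounted at the origin on a cart in front of the work surface, level with it; the furniture and walls round the work are solid. World frame = base frame: x ahead of the robot, y to its left, z up, the work surface at z = 0. Lengths are in m, angles in rad, forces in N, time in s.
With the tool pointing down it reaches from about 0.275 to 0.975 m from the base axis. Payload 8.4 kg.
Tool frame: the origin (TCP) lies between the finger pads; the fingertips stand 25 mm ahead of it and the grasp point (between the pads) lies 6 mm ahead of it; z points along the fingers, y is the line along which they close (so a half turn about z gives the same grasp; the last joint's range is limited). The gripper opens to 92 mm and grips with 3 to 60 N. Pads are 20 mm wide; open, the fingers measure 128 mm over their backs; the gripper's body (75 mm by 189 mm) begins 69 mm behind the grasp point.
Start: joints at [-1.197, 0.353, 1.633, -0, 1.155, -0.002], TCP at [0.229, -0.581, 0.217] pointing down, gripper open.
Joint ranges: [-2.63, 2.63], [-0.92, 2.1], [0.06, 2.66], [-1.3, 4.44], [0, 2.69], [-3.02, 3.02]. Speed limits (rad/s): [2.22, 2.22, 2.79, 3.14, 3.14, 3.14].

## Interface

Orientations are given as a 3x3 rotation matrix whose columns are the frame's x, y, z axes.
In Python, from station import robot gives the robot as it stands.
- The arm moves only by the tool creep_tool, called after "Request:" by a JSON object that holds its "name" and its "arguments". Schema: {"type":"object","properties":{"steps":{"type":"array","items":{"type":"array","items":{"type":"array","items":{"type":"number"},"minItems":6,"maxItems":6},"minItems":1,"maxItems":10},"minItems":1,"maxItems":1},"aperture":{"type":"number"},"force":{"type":"number"},"only":{"type":"string"},"quiet":{"type":"boolean"},"lines":{"type":"string"}},"required":["steps"],"additionalProperties":false}. steps is a list that holds a single list of rows (three levels of brackets), with 1 to 10 rows, each of 6 numbers: dx, dy, dz in shares of 0.25 m (1.0 is 0.25 m), then a rotation vector rx, ry, rz in a scale on which 1.0 is 2 pi rad; each row shifts and turns the commanded pose from where the row before left it, along the tool's axes as they then stand; what a row does not reach is not made up. A row lasts 1/12 s, in which the tool goes at most 0.0417 m and 0.125 rad, less where a joint would pass 70% of its speed; a pose out of reach is approached as far as the arm can. aperture is the opening from 0.0 (shut) to 1.0 (fully open), set as the call begins (left out keeps the last). The fingers move at their own pace and stop on an object; force is the grip in N (left out, the last holds). Time passes only in rows, so rows that do not move let the fingers close. The tool returns the time, the measured TCP pose, the force, the opening and the grip force at its end. only (a regular expression) keeps the lines of the reply that match it, lines (a string "A,B") keeps lines A to B, and quiet returns only ok. Shift and turn numbers lie between -1 and 1, and a call with a number outside is refused. Input that does not fit is refused with a message, and nothing moves.
- robot.get_obs(): the state, without advancing time (a new reading comes with each control period).
- robot.camera(name): name is "side" or "top" or "wrist"; returns a dict with "image" (480x640x3 uint8, red, green, blue), "depth" (480x640 float32, m along the optical axis (not along the pixel's ray), 0 where there is no reading), "fx", "fy", "cx", "cy" (pixels), "rvec" (rotation vector, rad) and "tvec" (3), from world to camera coordinates, as OpenCV has them. Camera axes: x right, y down, z forward; pixel columns grow to the right and rows downward; lengths in m; the calibration is good to about 2 mm. The wrist camera is an equidistant fisheye: a pixel r from the principal point sees the ray r / f radians off the axis. A picture is of the moment at which its call begins.
- robot.finish_job(): hands the job in; it is judged then, once.
The state is a dict: "time": time; "joint_pos": joint angles; "joint_velocities": joint speeds; "effort": joint torques, N m; "position": TCP position; "eef_rot": TCP orientation; "wrist_force": force on the tool from outside, world axes, zero at the start; "wrist_torque": the same for the moment, N m; "finger_gap": opening from 0.0 (shut) to 1.0 (fully open); "grip_force": force on a finger pad.
Only numpy, scipy, OpenCV 4.12 (cv2) and the standard library are available. Lean on these libraries where they do the work, as an engineer would, in place of code of your own. Each camera call takes 0.05 s, during which the arm holds its last target. There are 200 camera calls.

## Working session

There is one attempt and no reset: what is moved stays moved. The work goes in short steps, Python scripts to look and compute and a tool call to move; the robot and the scene stay as the last step left them, time stands still between calls to the robot, and variables do not carry over. Pictures are saved under pics/ and viewed, at most 10 in all, crops included, and the job is handed in when it is done.

```bash
mkdir -p pics; cat > h.py <<'E'
import numpy as np,cv2
from station import robot
def cam(n):
    c=robot.camera(n); c['R']=cv2.Rodrigues(np.array(c['rvec'],float))[0]; c['t']=np.array(c['tvec'],float).ravel(); return c
def save(c,f): cv2.imwrite('pics/'+f,cv2.cvtColor(c['image'],cv2.COLOR_RGB2BGR))
def cloud(c):
    v,u=np.mgrid[0:480,0:640]; d=c['depth']
    p=np.stack([(u-c['cx'])/c['fx']*d,(v-c['cy'])/c['fy']*d,d],-1)
    w=(p-c['t'])@c['R']; w[d<=0]=np.nan; return w
E
python3 - <<'E'
from h import *
for n in('top','side'):
    c=cam(n); save(c,n+'0.png'); np.savez('/tmp/'+n+'.npz',**{k:v for k,v in c.items()})
    print(n,c['fx'],c['cx'],-c['R'].T@c['t'])
o=robot.get_obs(); print(o['time'],o['position'],o['eef_rot'],o['finger_gap'])
E
```

```text
top 617.5298752858844 324.22528567644906 [0.36314861 0.00335766 1.3176254 ]
side 611.4605525584359 315.68712151737697 [-0.30026297 -0.92315381  0.75673394]
0.1 [ 0.22921735 -0.58097526  0.21594871] [[ 9.30226140e-01  3.66986571e-01 -4.29479614e-04]
 [ 3.66986822e-01 -9.30225417e-01  1.16055004e-03]
 [ 2.63934264e-05 -1.23718734e-03 -9.99999234e-01]] 0.9977867987725932
```

View pics/top0.png

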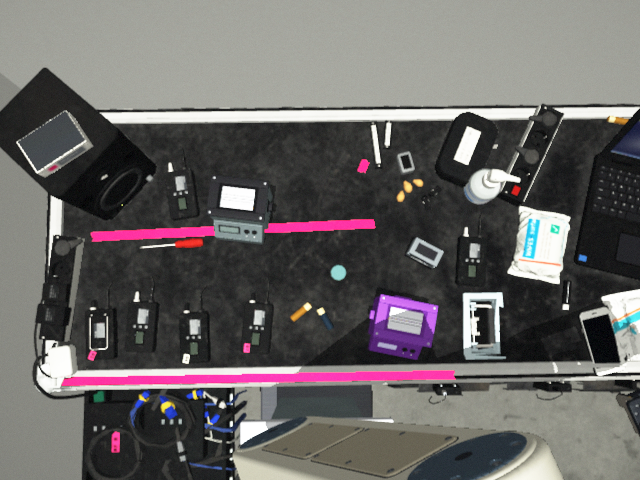

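View pics/side0.png

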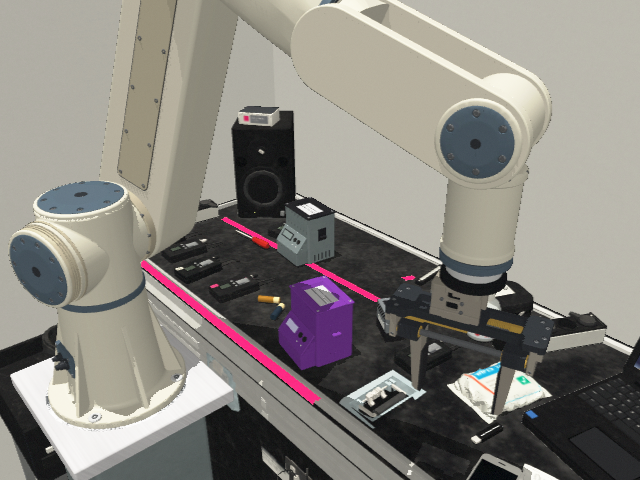

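The top view (up = +x, left = +y) shows these candidates:
- **Charger:** grey box (240,208), purple look-alike (403,322), flat light frame (483,325). I choose the grey one.
- **Battery:** grey blocks at (425,252) and (405,162), and a box at (100,330).

I'll check them in one close composite.

```bash
python3 - <<'E'
from h import *
c=dict(np.load('/tmp/top.npz')); s=dict(np.load('/tmp/side.npz'))
w=cloud(c); 
def crop(i,u,v,h=40): return cv2.resize(i[v-h*3//4:v+h*3//4,u-h:u+h,::-1],(400,300),interpolation=cv2.INTER_CUBIC)
for u,v in[(425,250),(405,162),(240,197),(240,232),(403,318),(100,325),(225,185),(265,210)]: print(u,v,w[v,u].round(3))
a=crop(c['image'],425,252);b=crop(c['image'],405,162);d=crop(c['image'],240,208)
# battery in side view
for u,v in[(425,250),(405,162)]:
    p=s['R']@w[v,u]+s['t']; print(s['fx']*p[0]/p[2]+s['cx'],s['fy']*p[1]/p[2]+s['cy'])
e=crop(s['image'],385,310)
cv2.imwrite('pics/comp.png',np.vstack([np.hstack([a,b]),np.hstack([d,e])]))
E
```

```text
425 250 [ 0.496 -0.227  0.067]
405 162 [ 0.691 -0.199  0.022]
240 197 [0.6   0.144 0.123]
240 232 [0.539 0.151 0.06 ]
403 318 [ 0.359 -0.169  0.126]
100 325 [0.355 0.444 0.023]
225 185 [0.624 0.173 0.124]
265 210 [0.572 0.094 0.128]
391.05254660891376 304.88576356111366
439.8320504558168 285.0621394369077
```

View pics/comp.png

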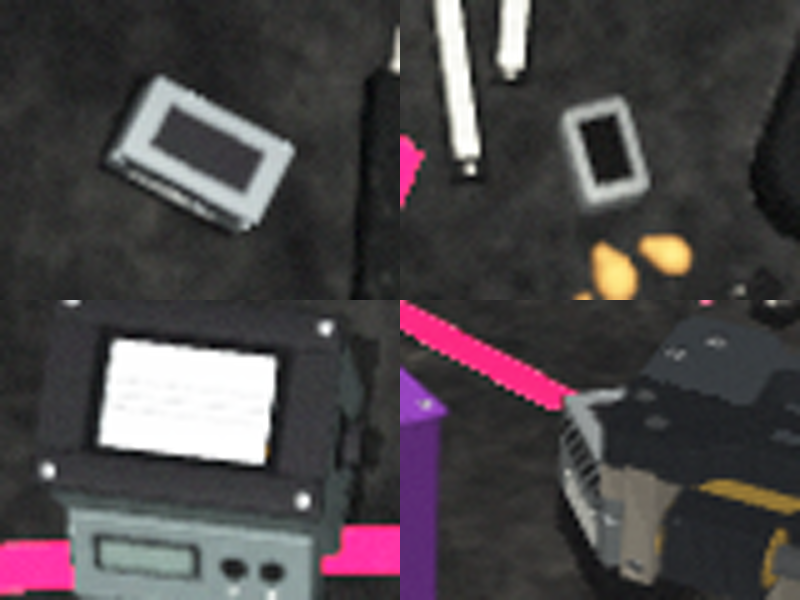

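Top view: the battery is the grey block at (425,252), 67 mm high. The one at (405,162) is only 22 mm, so that's the jar. The charger is the grey box at (240,208), with its console toward the robot. Next, precise poses.

```bash
python3 - <<'E'
from h import *
c=dict(np.load('/tmp/top.npz')); w=cloud(c)
def onplane(uv,z):
    uv=np.asarray(uv,float).reshape(-1,2)
    r=np.c_[(uv[:,0]-c['cx'])/c['fx'],(uv[:,1]-c['cy'])/c['fy'],np.ones(len(uv))]@c['R']
    o=-c['R'].T@c['t']; return o+r*((z-o[2])/r[:,2])[:,None]
def rect(m,z,name):
    n,l,s,_=cv2.connectedComponentsWithStats(m.astype(np.uint8)); k=1+s[1:,4].argmax()
    cn=max(cv2.findContours((l==k).astype(np.uint8),0,1)[0],key=cv2.contourArea)
    p=onplane(cn,z)[:,:2]; r=cv2.minAreaRect((p*1000).astype(np.float32)); b=cv2.boxPoints(r)
    print(name,s[k,4],np.round(r[0],1),np.round(r[1],1),round(r[2],1))
X,Y,Z=w[...,0],w[...,1],w[...,2]
near=lambda x,y,d:(abs(X-x)<d)&(abs(Y-y)<d)
g=c['image'].min(-1)
rect(near(.49,-.23,.06)&(Z>.055)&(Z<.08),.066,'batt')
print(np.nanmedian(Z[near(.49,-.23,.015)]))
rect(near(.6,.14,.1)&(Z>.105),.128,'charger top')
m=near(.6,.144,.05)
rect(m&(g>150),.123,'doors')
print(np.nanmedian(Z[near(.6,.144,.012)]),np.nanmedian(Z[near(.6,.144,.07)&(Z>.126)]))
E
```

```text
batt 570 [ 490.7 -228.4] [63.8 38.3] 60.9
0.06666742218365498
charger top 2464 [595.3 147.9] [115.3  84.6] 82.6
doors 719 [598.1 149.4] [65.6 42.9] 82.4
0.12358680406608337 0.12851679381950318
```

The rows are not in the units I measure in: shifts go in shares of 0.25 m and turns go in shares of 2 pi rad. I convert before sending: 0.031 m / 0.25 = 0.124, -0.0194 m / 0.25 = -0.0776.

Request:
{"name": "creep_tool", "arguments": {"steps": [[[0.124, -0.0776, 0, 0, 0, 0], [0.124, -0.0776, 0, 0, 0, 0], [0.124, -0.0776, 0, 0, 0, 0], [0.124, -0.0776, 0, 0, 0, 0], [0.124, -0.0776, 0, 0, 0, 0], [0.124, -0.0776, 0, 0, 0, 0], [0.124, -0.0776, 0, 0, 0, 0], [0.124, -0.0776, 0, 0, 0, 0], [0.124, -0.0776, 0, 0, 0, 0], [0.124, -0.0776, 0, 0, 0, 0]]], "aperture": 1.0}}

```text
time: 0.93
position: [0.4471, -0.2854, 0.2164]
eef_rot: [[0.93, 0.367, -0.0], [0.367, -0.93, 0.0], [-0.0, -0.0, -1.0]]
wrist_force: [1.2, -0.2, -0.3]
finger_gap: 0.999
grip_force: 0.0
```

Request:
{"name": "creep_tool", "arguments": {"steps": [[[0.124, -0.0776, 0, 0, 0, 0], [0.124, -0.0776, 0, 0, 0, 0], [0, 0, 0, 0, 0, -0.0183], [0, 0, 0, 0, 0, -0.0183], [0, 0, 0, 0, 0, -0.0183], [0, 0, 0, 0, 0, -0.0183], [0, 0, 0, 0, 0, -0.0183], [0, 0, 0, 0, 0, -0.0183], [0, 0, 0, 0, 0, 0], [0, 0, 0, 0, 0, 0]]]}}

```text
time: 1.77
position: [0.4898, -0.2282, 0.2163]
eef_rot: [[0.487, 0.873, -0.001], [0.873, -0.487, 0.0], [0.0, -0.001, -1.0]]
wrist_force: [0.6, 0.2, 0.5]
finger_gap: 1.001
grip_force: 0.0
```

```bash
cat >> h.py <<'E'
def wproj(c,p):
    q=(np.atleast_2d(p))@c['R'].T+c['t']; th=np.arctan2(np.hypot(q[:,0],q[:,1]),q[:,2]); ph=np.arctan2(q[:,1],q[:,0])
    return np.c_[c['cx']+c['fx']*th*np.cos(ph),c['cy']+c['fy']*th*np.sin(ph)]
def wray(c):
    v,u=np.mgrid[0:480,0:640]; x=(u-c['cx'])/c['fx'];y=(v-c['cy'])/c['fy'];th=np.hypot(x,y);s=np.sin(th)/np.maximum(th,1e-9)
    return np.stack([x*s,y*s,np.cos(th)],-1)
def wcloud(c):
    r=wray(c); p=r/r[...,2:]*c['depth'][...,None]; w=(p-c['t'])@c['R']; w[(c['depth']<=0)|(r[...,2]<.1)]=np.nan; return w
E
python3 - <<'E'
from h import *
c=cam('wrist'); save(c,'w0.png'); np.savez('/tmp/w0.npz',**c)
o=robot.get_obs(); print(o['position'],o['eef_rot'].round(4) if hasattr(o['eef_rot'],'round') else o['eef_rot'],-c['R'].T@c['t'],c['fx'],o['wrist_force'])
w=wcloud(c);X,Y,Z=w[...,0],w[...,1],w[...,2]
m=(abs(X-.49)<.06)&(abs(Y+.23)<.06)&(Z>.05)&(Z<.08)
print(m.sum(),np.nanmedian(Z[m])); p=w[m][:,:2]; r=cv2.minAreaRect((p*1000).astype(np.float32)); print(r)
E
```

```text
[ 0.48984983 -0.2282324   0.21639105] [[ 4.874e-01  8.732e-01 -3.000e-04]
 [ 8.732e-01 -4.874e-01  2.000e-04]
 [ 0.000e+00 -4.000e-04 -1.000e+00]] [ 0.53153123 -0.15565378  0.38398156] 371.64829954431775 [0.57151743 0.36603032 0.9253279 ]
2833 0.0655164807670841
((493.4219970703125, -228.4582061767578), (63.81043243408203, 37.39896774291992), 60.688560485839844)
```

View pics/w0.png

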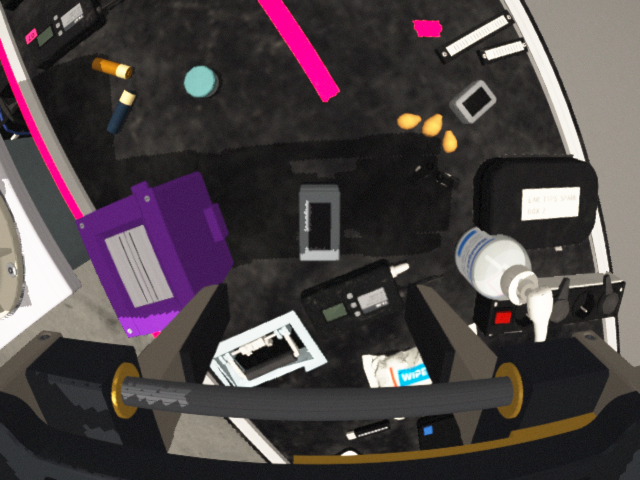

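The battery top is at wrist pixels (320,222), upright and centred between the fingers, with nothing in the way. Going down to grip its upper part.

Converted, 0.03 m / 0.25 = 0.12, 0.0184 m / 0.25 = 0.0736.

Request:
{"name": "creep_tool", "arguments": {"steps": [[[0.004, 0.008, 0.12, 0, 0, 0], [0, 0, 0.12, 0, 0, 0], [0, 0, 0.12, 0, 0, 0], [0, 0, 0.12, 0, 0, 0], [0, 0, 0.0736, 0, 0, 0], [0, 0, 0.04, 0, 0, 0], [0, 0, 0, 0, 0, 0], [0, 0, 0, 0, 0, 0]]]}}

```text
time: 2.48
position: [0.4924, -0.2285, 0.0684]
eef_rot: [[0.485, 0.874, -0.0], [0.874, -0.485, 0.0], [-0.0, -0.0, -1.0]]
wrist_force: [-0.4, 0.2, 1.2]
finger_gap: 1.003
grip_force: 0.0
```

Request:
{"name": "creep_tool", "arguments": {"steps": [[[0, 0, 0, 0, 0, 0], [0, 0, 0, 0, 0, 0], [0, 0, 0, 0, 0, 0], [0, 0, 0, 0, 0, 0], [0, 0, 0, 0, 0, 0], [0, 0, 0, 0, 0, 0], [0, 0, 0, 0, 0, 0], [0, 0, 0, 0, 0, 0], [0, 0, 0, 0, 0, 0], [0, 0, 0, 0, 0, 0]]], "aperture": 0.0, "force": 25}}

```text
time: 3.32
position: [0.4921, -0.2283, 0.0685]
eef_rot: [[0.484, 0.875, -0.0], [0.875, -0.484, 0.0], [-0.0, -0.0, -1.0]]
wrist_force: [-3.5, 1.1, 9.7]
finger_gap: 0.295
grip_force: 5.5
```

Request:
{"name": "creep_tool", "arguments": {"steps": [[[0, 0, 0, 0, 0, 0], [0, 0, 0, 0, 0, 0], [0, 0, 0, 0, 0, 0]]]}}

```text
time: 3.57
position: [0.4932, -0.2289, 0.0709]
eef_rot: [[0.484, 0.875, 0.002], [0.875, -0.484, -0.001], [0.0, 0.002, -1.0]]
wrist_force: [-6.4, 2.6, 37.1]
finger_gap: 0.099
grip_force: 26.8
```

```bash
python3 - <<'E'
from h import *
c=cam('wrist'); save(c,'w1.png')
E
```

```text
(no output)
```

View pics/w1.png

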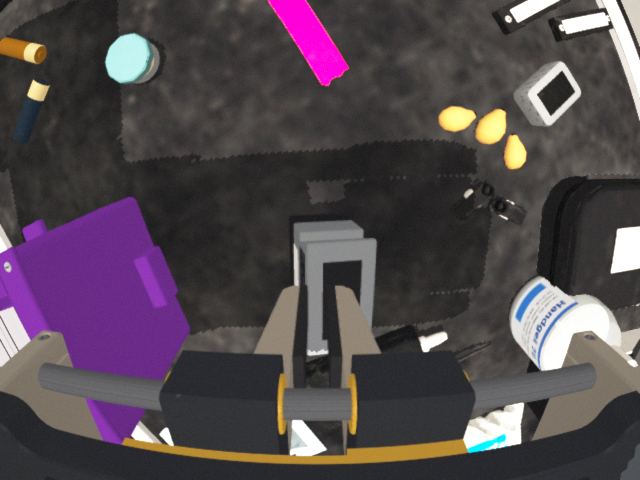

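The wrist view shows the battery's top around (340,290), with the right finger (350,320) seemingly over it and the opening only 9 mm, so the grasp has gone wrong. I'll look from the other cameras before moving.

```bash
python3 - <<'E'
from h import *
c=cam('top'); s=cam('side'); np.savez('/tmp/s1.npz',**s)
def pj(c,p):
    q=c['R']@np.array(p)+c['t']; return int(c['fx']*q[0]/q[2]+c['cx']),int(c['fy']*q[1]/q[2]+c['cy'])
def crop(c,h=60):
    u,v=pj(c,(.492,-.228,.05)); return cv2.resize(c['image'][v-h:v+h,u-h*2//3:u+h*2//3,::-1],(400,600),interpolation=cv2.INTER_CUBIC)
cv2.imwrite('pics/c1.png',np.hstack([crop(c),crop(s)]))
E
```

```text
(no output)
```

View pics/c1.png

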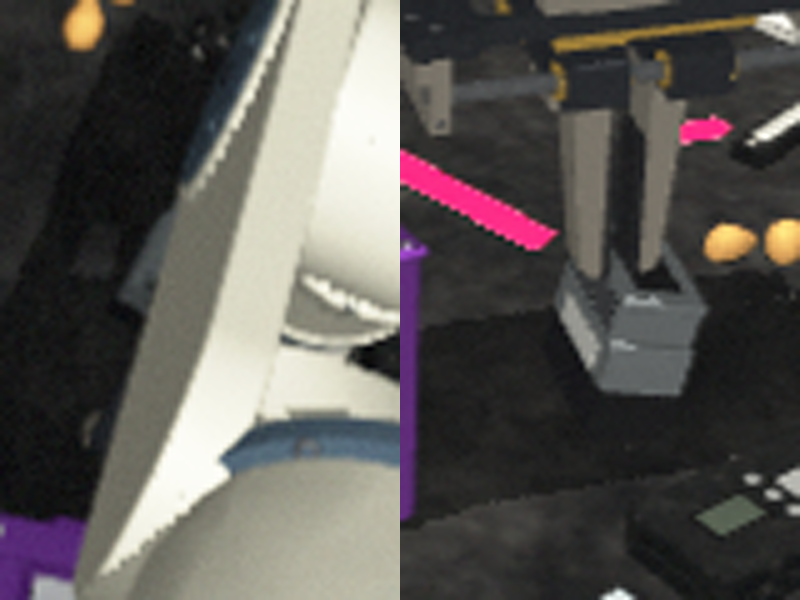

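```bash
python3 - <<'E'
from h import *
R=lambda a:np.round(a,3)
for n in('side','wrist'):
    c=dict(np.load('/tmp/s1.npz')) if n=='side' else cam('wrist')
    w=(cloud if n=='side' else wcloud)(c)
    du=w[2:,1:-1]-w[:-2,1:-1]; dv=w[1:-1,2:]-w[1:-1,:-2]
    N=np.cross(du,dv); N/=np.linalg.norm(N,axis=-1,keepdims=True); W=w[1:-1,1:-1]; im=c['image'][1:-1,1:-1].astype(int)
    m=(abs(W[...,0]-.492)<.07)&(abs(W[...,1]+.228)<.07)&(W[...,2]>.004)&(W[...,2]<.1)&np.isfinite(N[...,0])
    # cluster normals
    P,V=W[m],N[m]; V=V*np.sign((V*(-c['R'].T@c['t']-P)).sum(-1,keepdims=True))
    left=np.ones(len(P),bool)
    print(n,len(P))
    for k in range(6):
        idx=np.where(left)[0]
        if len(idx)<40: break
        cnt=[(V[idx]@V[i]>.97).sum() for i in idx[::5]]; i=idx[::5][int(np.argmax(cnt))]
        s=idx[V[idx]@V[i]>.97]; print(len(s),R(V[s].mean(0)),'min',R(P[s].min(0)),'max',R(P[s].max(0))); left[s]=False
E
```

```text
side 1135
147 [-0.883  0.438  0.07 ] min [ 0.463 -0.259  0.01 ] max [ 0.505 -0.198  0.099]
81 [-0.29  -0.9   -0.278] min [ 0.463 -0.27   0.004] max [ 0.503 -0.227  0.099]
71 [-0.728  0.509  0.431] min [ 0.464 -0.273  0.004] max [ 0.522 -0.199  0.099]
60 [-0.653 -0.594 -0.436] min [ 0.463 -0.269  0.005] max [ 0.505 -0.227  0.098]
57 [-0.968  0.081 -0.165] min [ 0.46  -0.263  0.004] max [ 0.501 -0.201  0.099]
49 [ 0.015 -0.971  0.176] min [ 0.466 -0.289  0.005] max [ 0.532 -0.229  0.097]
wrist 9207
1390 [ 0.481  0.862 -0.052] min [ 0.48  -0.256  0.005] max [ 0.536 -0.194  0.1  ]
1023 [-0.839  0.492  0.193] min [ 0.473 -0.259  0.01 ] max [ 0.526 -0.195  0.1  ]
498 [ 0.004 -0.506  0.846] min [ 0.478 -0.258  0.042] max [ 0.535 -0.199  0.093]
441 [ 0.507 -0.456  0.711] min [ 0.478 -0.262  0.042] max [ 0.535 -0.201  0.097]
410 [0.118 0.98  0.023] min [ 0.478 -0.257  0.007] max [ 0.533 -0.194  0.1  ]
411 [0.777 0.606 0.054] min [ 0.482 -0.257  0.005] max [ 0.535 -0.196  0.1  ]
```

```bash
python3 - <<'E'
from h import *
c=cam('wrist'); w=wcloud(c)
P=w[245:285:3,312:368:4].reshape(-1,3);P=P[np.isfinite(P[:,0])]; m=P.mean(0); print('top',m,np.linalg.svd(P-m)[2][2],np.linalg.svd(P-m)[1], P.min(0),P.max(0))
for v,u in[(230,330),(244,305),(244,370),(255,340),(290,368),(330,368),(290,310),(330,312),(290,290),(295,285),(292,345),(300,352),(320,300),(320,335),(340,318)]: print(u,v,w[v,u].round(3))
s=dict(np.load('/tmp/s1.npz'));q=s['R']@np.array([.492,-.228,.05])+s['t'];u0=int(s['fx']*q[0]/q[2]+s['cx']);v0=int(s['fy']*q[1]/q[2]+s['cy']);W=cloud(s)
print('side')
for x,y in[(590,270),(650,255),(660,280),(690,310),(650,310),(650,370),(575,310),(590,290)]:
    u=u0-40+(x-400)//5; v=v0-60+y//5; print(x,y,W[v,u].round(3))
E
```

```text
top [ 0.51391562 -0.21778854  0.06783123] [-0.20698361  0.09399132 -0.97381899] [0.11758023 0.08755916 0.00852287] [ 0.49824118 -0.23500061  0.06380675] [ 0.52955734 -0.20212003  0.0724885 ]
330 230 [ 0.517 -0.206  0.046]
305 244 [ 0.503 -0.204  0.056]
370 244 [ 0.532 -0.217  0.064]
340 255 [ 0.517 -0.214  0.066]
368 290 [ 0.52  -0.239  0.064]
368 330 [ 0.51  -0.262  0.063]
310 290 [ 0.496 -0.222  0.07 ]
312 330 [ 0.486 -0.242  0.072]
290 290 [ 0.488 -0.216  0.075]
285 295 [ 0.486 -0.215  0.08 ]
345 292 [ 0.511 -0.229  0.076]
352 300 [ 0.514 -0.229  0.086]
300 320 [ 0.494 -0.218  0.106]
335 320 [ 0.506 -0.225  0.105]
318 340 [ 0.485 -0.25   0.07 ]
side
590 270 [ 0.478 -0.232  0.074]
650 255 [ 0.502 -0.242  0.076]
660 280 [ 0.5   -0.249  0.068]
690 310 [ 0.497 -0.269  0.065]
650 310 [ 0.485 -0.258  0.065]
650 370 [ 0.485 -0.261  0.038]
575 310 [ 0.487 -0.217  0.044]
590 290 [ 0.488 -0.223  0.055]
```

```bash
python3 - <<'E'
from h import *
c=dict(np.load('/tmp/w0.npz')); w=wcloud(c)
T=np.array([.48985,-.22823,.2164]);Rt=np.array([[.4874,.8732,0],[.8732,-.4874,0],[0,0,-1.]])
p=(w-T)@Rt
m=(abs(p[...,0])<.04)&(abs(p[...,1])<.08)&(p[...,2]<.06)&(p[...,2]>-.1)
for s in(-1,1):
    q=p[m&(p[...,1]*s>0)]; print(s,len(q),'max z ahead',np.sort(q[:,2])[-30::6].round(4), q[q[:,2].argsort()[-30:]].mean(0).round(4))
q=p[m]; 
for z in np.arange(-.06,.04,.01):
    k=q[abs(q[:,2]-z)<.005]; a=k[:,1]
    if len(a): print(round(z,3),len(a),a[a<0].min().round(3) if (a<0).any() else None,a[a<0].max().round(3) if (a<0).any() else None,a[a>0].min().round(3) if (a>0).any() else None,a[a>0].max().round(3) if (a>0).any() else None)
E
```

```text
-1 10124 max z ahead [0.0019 0.0021 0.0023 0.0027 0.0032] [ 0.005  -0.0469  0.0026]
1 9719 max z ahead [0.0017 0.0019 0.0021 0.0026 0.0031] [0.0043 0.0493 0.0025]
-0.06 2414 -0.063 -0.044 0.046 0.065
-0.05 1783 -0.061 -0.044 0.046 0.064
-0.04 1464 -0.061 -0.044 0.047 0.063
-0.03 1173 -0.06 -0.044 0.046 0.062
-0.02 996 -0.059 -0.044 0.046 0.061
-0.01 807 -0.058 -0.044 0.047 0.06
0.0 511 -0.057 -0.044 0.046 0.059
```

Measured in both views, the fingertips end only about 2–3 mm ahead of the reported TCP, not the stated 25 mm. So the tips closed on the battery's top edge and tilted it about 12°. It's still under its tipping angle, so I'll ease up slowly to let it settle back upright.

Converted, -0.002 m / 0.25 = -0.008, -0.001 m / 0.25 = -0.004.

Request:
{"name": "creep_tool", "arguments": {"steps": [[[0, 0, -0.004, 0, 0, 0], [0, 0, -0.004, 0, 0, 0], [0, 0, -0.004, 0, 0, 0], [0, 0, -0.004, 0, 0, 0], [0, 0, -0.004, 0, 0, 0], [0, 0, -0.004, 0, 0, 0], [0, 0, -0.004, 0, 0, 0], [0, 0, -0.004, 0, 0, 0], [0, 0, -0.008, 0, 0, 0], [0, 0, -0.008, 0, 0, 0]]], "force": 5}}

```text
time: 4.65
position: [0.4921, -0.2283, 0.0802]
eef_rot: [[0.484, 0.875, -0.0], [0.875, -0.484, 0.0], [-0.0, -0.0, -1.0]]
wrist_force: [0.6, 0.5, -0.1]
finger_gap: 0.005
grip_force: 0.0
```

Request:
{"name": "creep_tool", "arguments": {"steps": [[[0, 0, -0.008, 0, 0, 0], [0, 0, -0.008, 0, 0, 0], [0, 0, -0.008, 0, 0, 0], [0, 0, -0.02, 0, 0, 0], [0, 0, -0.06, 0, 0, 0], [0, 0, -0.12, 0, 0, 0], [0, 0, -0.12, 0, 0, 0], [0, 0, -0.12, 0, 0, 0], [0, 0, -0.12, 0, 0, 0], [0, 0, 0, 0, 0, 0]]]}}

```text
time: 5.48
position: [0.495, -0.2297, 0.2325]
eef_rot: [[0.484, 0.875, 0.008], [0.875, -0.484, -0.004], [0.001, 0.009, -1.0]]
wrist_force: [0.7, -0.6, 0.3]
finger_gap: 0.006
grip_force: 0.0
```

```bash
cat > meas.py <<'E'
from h import *
c=cam('wrist'); w=wcloud(c); X,Y,Z=w[...,0],w[...,1],w[...,2]
o=robot.get_obs(); T=np.array(o['position']);Rt=np.array(o['eef_rot'])
m=(abs(X-.5)<.09)&(abs(Y+.23)<.09)&(Z>.055)&(Z<.08)
n,l,s,_=cv2.connectedComponentsWithStats(m.astype(np.uint8)); m=l==1+s[1:,4].argmax()
p=w[m]; r=cv2.minAreaRect((p[:,:2]*1000).astype(np.float32)); print(r,p[:,2].min(),np.median(p[:,2]),p[:,2].max())
print(T.round(4),Rt.round(3).tolist(),o['time'],o['finger_gap'],np.round(o['wrist_force'],1))
d=(np.r_[np.array(r[0])/1000,.066]-T)@Rt; print('delta tool',d.round(4))
E
python3 meas.py
```

```text
((493.5791015625, -228.7301025390625), (63.78086471557617, 36.45186233520508), 61.28292465209961) 0.058988870789762206 0.06553886759801202 0.06814106677577225
[ 0.494  -0.2292  0.2297] [[0.484, 0.875, 0.006], [0.875, -0.484, -0.003], [0.0, 0.006, -1.0]] 5.5333 0.006458087224345084 [-0.1 -0.4 -0.6]
delta tool [ 1.000e-04 -1.700e-03  1.637e-01]
```

Battery is upright and in place again. Reopening, then a deeper descent.

Converted, 0.02 m / 0.25 = 0.08, 0.0005 m / 0.25 = 0.002.

Request:
{"name": "creep_tool", "arguments": {"steps": [[[0, 0.002, 0.08, 0, 0, 0], [0, 0, 0.08, 0, 0, 0], [0, 0, 0.08, 0, 0, 0], [0, 0, 0.08, 0, 0, 0], [0, 0, 0, 0, 0, 0], [0, 0, 0, 0, 0, 0], [0, 0, 0, 0, 0, 0], [0, 0, 0, 0, 0, 0], [0, 0, 0, 0, 0, 0], [0, 0, 0, 0, 0, 0]]], "aperture": 0.8}}

```text
time: 6.37
position: [0.4931, -0.2289, 0.1471]
eef_rot: [[0.484, 0.875, 0.001], [0.875, -0.484, -0.001], [0.0, 0.001, -1.0]]
wrist_force: [-0.2, 0.2, 0.2]
finger_gap: 0.713
grip_force: 0.0
```

Request:
{"name": "creep_tool", "arguments": {"steps": [[[0, 0, 0, 0, 0, 0], [0, 0, 0, 0, 0, 0], [0, 0, 0, 0, 0, 0]]]}}

```text
time: 6.62
position: [0.4927, -0.2287, 0.1464]
eef_rot: [[0.484, 0.875, 0.0], [0.875, -0.484, -0.0], [0.0, 0.0, -1.0]]
wrist_force: [-0.1, -0.4, -1.3]
finger_gap: 0.8
grip_force: 0.0
```

```bash
python3 - <<'E'
from h import *
o=robot.get_obs();T=np.array(o['position']);Rt=np.array(o['eef_rot']);w=wcloud(cam('wrist'));p=(w-T)@Rt
m=(abs(p[...,0])<.04)&(abs(p[...,1])<.08)&(p[...,2]<.06)&(p[...,2]>-.1)
print(np.sort(p[m][:,2])[-60::10],T,o['finger_gap'])
E
```

```text
[0.00171084 0.00193859 0.00211253 0.00240452 0.00251184 0.00292259] [ 0.49273121 -0.22865597  0.14638249] 0.8000985723729982
```

Converted, 0.025 m / 0.25 = 0.1, 0.015 m / 0.25 = 0.06.

Request:
{"name": "creep_tool", "arguments": {"steps": [[[0, 0, 0.1, 0, 0, 0], [0, 0, 0.1, 0, 0, 0], [0, 0, 0.1, 0, 0, 0], [0, 0, 0.06, 0, 0, 0], [0, 0, 0.0376, 0, 0, 0], [0, 0, 0, 0, 0, 0], [0, 0, 0, 0, 0, 0]]]}}

```text
time: 7.25
position: [0.4927, -0.2287, 0.0469]
eef_rot: [[0.484, 0.875, -0.0], [0.875, -0.484, 0.0], [-0.0, -0.0, -1.0]]
wrist_force: [-0.1, 0.2, 0.0]
finger_gap: 0.798
grip_force: 0.0
```

Request:
{"name": "creep_tool", "arguments": {"steps": [[[0, 0, 0, 0, 0, 0], [0, 0, 0, 0, 0, 0], [0, 0, 0, 0, 0, 0], [0, 0, 0, 0, 0, 0], [0, 0, 0, 0, 0, 0], [0, 0, 0, 0, 0, 0], [0, 0, 0, 0, 0, 0], [0, 0, 0, 0, 0, 0], [0, 0, 0, 0, 0, 0]]], "aperture": 0.0, "force": 25}}

```text
time: 8.0
position: [0.4927, -0.2286, 0.047]
eef_rot: [[0.484, 0.875, 0.0], [0.875, -0.484, -0.0], [0.0, 0.0, -1.0]]
wrist_force: [-0.5, 1.2, 4.3]
finger_gap: 0.389
grip_force: 24.9
```

Converted, -0.03 m / 0.25 = -0.12, -0.025 m / 0.25 = -0.1.

Request:
{"name": "creep_tool", "arguments": {"steps": [[[0, 0, -0.04, 0, 0, 0], [0, 0, -0.08, 0, 0, 0], [0, 0, -0.12, 0, 0, 0], [0, 0, -0.12, 0, 0, 0], [0, 0, -0.12, 0, 0, 0], [0, 0, -0.12, 0, 0, 0], [0, 0, -0.12, 0, 0, 0], [0, 0, -0.1, 0, 0, 0], [0, 0, 0, 0, 0, 0], [0, 0, 0, 0, 0, 0]]]}}

```text
time: 8.83
position: [0.4931, -0.2289, 0.253]
eef_rot: [[0.484, 0.875, 0.002], [0.875, -0.484, -0.001], [0.0, 0.003, -1.0]]
wrist_force: [0.0, -0.8, -3.4]
finger_gap: 0.39
grip_force: 24.9
```

Converted, 0.035 m / 0.25 = 0.14, 0.02 m / 0.25 = 0.08, -0.12 rad / 6.2832 = -0.0191.

Request:
{"name": "creep_tool", "arguments": {"steps": [[[0.08, -0.0144, 0, 0, 0, 0], [0.14, -0.0248, 0, 0, 0, 0], [0.14, -0.0248, 0, 0, 0, 0], [0.14, -0.0248, 0, 0, 0, 0], [0.14, -0.0248, 0, 0, 0, 0], [0.14, -0.0248, 0, 0, 0, 0], [0.14, -0.0248, 0, 0, 0, 0], [0.14, -0.0248, 0, 0, 0, 0], [0.06, -0.0108, 0, 0, 0, 0], [0, 0, 0, 0, 0, -0.0191]]]}}

```text
time: 9.67
position: [0.5844, 0.0436, 0.2495]
eef_rot: [[0.375, 0.927, -0.003], [0.927, -0.375, 0.001], [-0.0, -0.003, -1.0]]
wrist_force: [0.4, -0.2, -2.6]
finger_gap: 0.392
grip_force: 24.9
```

Request:
{"name": "creep_tool", "arguments": {"steps": [[[0, 0, 0, 0, 0, -0.0191], [0, 0, 0, 0, 0, -0.0191], [0, 0, 0, 0, 0, -0.0022], [0, 0, 0, 0, 0, 0], [0, 0, 0, 0, 0, 0], [0, 0, 0, 0, 0, 0]]]}}

```text
time: 10.17
position: [0.5844, 0.0402, 0.2513]
eef_rot: [[0.134, 0.991, -0.001], [0.991, -0.134, -0.0], [-0.0, -0.001, -1.0]]
wrist_force: [-0.5, 0.2, -2.6]
finger_gap: 0.391
grip_force: 24.9
```

```bash
python3 - <<'E'
from h import *
c=cam('wrist'); save(c,'w2.png'); np.savez('/tmp/w2.npz',**c); t=cam('top'); np.savez('/tmp/t2.npz',**t)
o=robot.get_obs(); print(o['position'],o['joint_pos'])
E
```

```text
[0.58451916 0.04024012 0.25160882] [ 6.61975813e-02  2.61012629e-01  1.68106572e+00 -4.05907823e-05
  1.19978857e+00  1.99117241e-01]
```

View pics/w2.png

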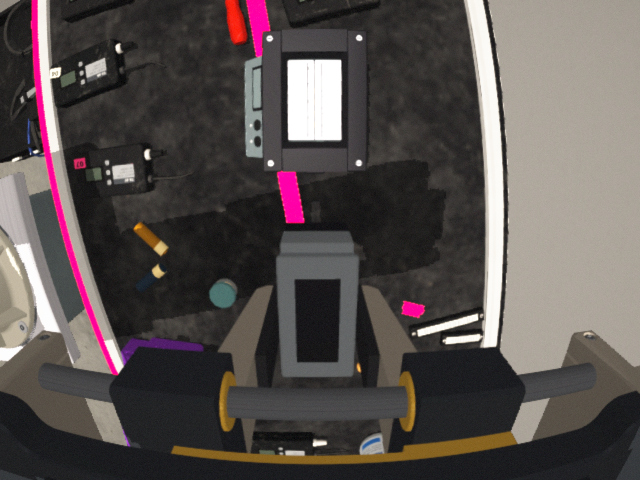

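The wrist view shows the held battery's top around (317,320) and the charger's white doors around (314,100), framed in black with the console on the left (-x). Computing the relative offset from this single view.

```bash
cat > rel.py <<'E'
from h import *
import sys
def run(c,T,Rt):
    w=wcloud(c); r=wray(c)@c['R']; O=-c['R'].T@c['t']; g=c['image'].min(-1); X,Y,Z=[w[...,i] for i in range(3)]
    def rect(m,z,name):
        n,l,s,_=cv2.connectedComponentsWithStats(m.astype(np.uint8)); k=1+s[1:,4].argmax()
        cn=max(cv2.findContours((l==k).astype(np.uint8),0,1)[0],key=cv2.contourArea)[:,0]
        q=r[cn[:,1],cn[:,0]]; p=(O+q*((z-O[2])/q[:,2])[:,None])[:,:2]
        R=cv2.minAreaRect((p*1000).astype(np.float32)); print(name,s[k,4],np.round(R[0],1),np.round(R[1],1),round(R[2],1)); return R
    near=lambda x,y,d:(abs(X-x)<d)&(abs(Y-y)<d)
    zd=np.nanmedian(Z[near(.598,.149,.012)]); zt=np.nanmedian(Z[near(.598,.149,.07)&(Z>zd+.002)]); print('zdoor,ztop',zd,zt)
    a=rect(near(.598,.149,.05)&(g>150)&(abs(Z-zd)<.01),zd,'doors'); rect(near(.598,.149,.1)&(abs(Z-zt)<.004),zt,'top')
    p=(w-T)@Rt; m=(abs(p[...,0])<.045)&(abs(p[...,1])<.0225)&(p[...,2]<.0)&(p[...,2]>-.028); P=w[m]; 
    zb=np.median(P[:,2]); print('battery top z',zb,'tool',(T[2]-zb))
    b=rect(m&(abs(Z-zb)<.005),zb,'batt')
    k=m&(abs(Z-zb)<.003); Q=w[k][:,:3]; A=np.c_[Q[:,:2],np.ones(len(Q))]; print('slope',np.linalg.lstsq(A,Q[:,2],rcond=None)[0][:2])
if __name__=='__main__':
    o=robot.get_obs(); run(cam('wrist'),np.array(o['position']),np.array(o['eef_rot'])); print(o['position'],o['eef_rot'].tolist() if hasattr(o['eef_rot'],'tolist') else o['eef_rot'])
E
python3 rel.py
python3 - <<'E'
from h import *
c=dict(np.load('/tmp/t2.npz'));w=cloud(c);X,Y,Z=[w[...,i] for i in range(3)]
E
```

```text
zdoor,ztop 0.12345377762866816 0.12743911064192276
doors 4169 [598.1 148.4] [64.5 42.1] 82.3
top 12194 [598.2 148.7] [114.   82.2] 82.4
battery top z 0.27031427659376245 tool -0.018705455841290852
batt 9781 [584.5  40.3] [63.9 45.5] 82.3
slope [-0.01008029 -0.00192596]
[0.58451916 0.04024012 0.25160882] [[0.13251400545778827, 0.9911810958781101, -0.0002711667415128039], [0.9911811287632841, -0.1325140251443788, -5.588897135139127e-05], [-9.132948827470975e-05, -0.000261369285480996, -0.9999999616725097]]
```

Converted, 0.03 m / 0.25 = 0.12, -0.0009 m / 0.25 = -0.0036.

Request:
{"name": "creep_tool", "arguments": {"steps": [[[0.0764, -0.0036, 0, 0, 0, 0], [0.12, 0, 0, 0, 0, 0], [0.12, 0, 0, 0, 0, 0], [0.08, 0, 0, 0, 0, 0], [0.04, 0, 0, 0, 0, 0], [0, 0, 0, 0, 0, 0], [0, 0, 0, 0, 0, 0], [0, 0, 0, 0, 0, 0], [0, 0, 0, 0, 0, 0]]]}}

```text
time: 11.07
position: [0.5979, 0.1475, 0.2518]
eef_rot: [[0.132, 0.991, -0.0], [0.991, -0.132, -0.0], [-0.0, -0.0, -1.0]]
wrist_force: [-0.3, 0.4, -1.8]
finger_gap: 0.387
grip_force: 24.9
```

```bash
python3 - <<'E'
from h import *
o=robot.get_obs();T=np.array(o['position']);R=np.array(o['eef_rot']);print(T,(np.array([.5981,.1485,.175])-T)@R,np.degrees(np.arctan2(R[1,1],R[0,1])),o['wrist_force'])
c=cam('wrist');w=wcloud(c);p=(w-T)@R;g=c['image'].min(-1)
m=(abs(w[...,2]-.127)<.004)&(abs(p[...,0])<.09)&(abs(p[...,1])<.06)
q=p[m]*1000; print(m.sum(),'top y range',np.percentile(q[:,1],[.5,99.5]),'x max',np.percentile(q[:,0],99.7))
E
```

```text
[0.59785913 0.14745776 0.25180672] [0.00109923 0.00011164 0.07680623] -7.573885380845577 [-0.31399127  0.40132796 -1.82842059]
6797 top y range [-40.78024299  40.72906715] x max 58.43110807008977
```

Converted, 0.02 m / 0.25 = 0.08, 0.0011 m / 0.25 = 0.0044.

Request:
{"name": "creep_tool", "arguments": {"steps": [[[0.0044, 0.0004, 0.08, 0, 0, 0], [0, 0, 0.08, 0, 0, 0], [0, 0, 0.08, 0, 0, 0], [0, 0, 0.04, 0, 0, 0], [0, 0, 0.016, 0, 0, 0], [0, 0, 0.016, 0, 0, 0], [0, 0, 0.016, 0, 0, 0], [0, 0, 0.016, 0, 0, 0], [0, 0, 0, 0, 0, 0]]]}}

```text
time: 11.87
position: [0.5987, 0.1499, 0.1661]
eef_rot: [[0.131, 0.991, 0.001], [0.991, -0.131, 0.0], [0.0, 0.001, -1.0]]
wrist_force: [0.4, 0.3, -0.2]
finger_gap: 0.387
grip_force: 24.9
```

Request:
{"name": "creep_tool", "arguments": {"steps": [[[0, 0, 0.012, 0, 0, 0], [0, 0, 0.012, 0, 0, 0], [0, 0, 0.012, 0, 0, 0], [0, 0, 0.012, 0, 0, 0], [0, 0, 0, 0, 0, 0]]]}}

```text
time: 12.28
position: [0.5978, 0.1498, 0.153]
eef_rot: [[0.131, 0.991, -0.001], [0.991, -0.131, -0.0], [-0.0, -0.001, -1.0]]
wrist_force: [-0.0, 0.6, -2.0]
finger_gap: 0.389
grip_force: 24.9
```

Converted, 0.002 m / 0.25 = 0.008, -0.0012 m / 0.25 = -0.0048.

Request:
{"name": "creep_tool", "arguments": {"steps": [[[-0.0048, 0, 0, 0, 0, 0], [0, 0, 0.008, 0, 0, 0], [0, 0, 0.008, 0, 0, 0], [0, 0, 0.008, 0, 0, 0], [0, 0, 0.008, 0, 0, 0], [0, 0, 0, 0, 0, 0], [0, 0, 0, 0, 0, 0]]]}}

```text
time: 12.87
position: [0.5979, 0.1486, 0.1455]
eef_rot: [[0.131, 0.991, -0.001], [0.991, -0.131, -0.0], [-0.0, -0.001, -1.0]]
wrist_force: [-0.2, 0.1, -2.1]
finger_gap: 0.392
grip_force: 24.9
```

Request:
{"name": "creep_tool", "arguments": {"steps": [[[0, 0, 0.004, 0, 0, 0], [0, 0, 0.004, 0, 0, 0], [0, 0, 0.004, 0, 0, 0], [0, 0, 0.004, 0, 0, 0], [0, 0, 0.004, 0, 0, 0], [0, 0, 0, 0, 0, 0]]]}}

```text
time: 13.37
position: [0.5979, 0.1486, 0.1405]
eef_rot: [[0.131, 0.991, -0.0], [0.991, -0.131, 0.0], [-0.0, -0.0, -1.0]]
wrist_force: [0.2, 0.3, -2.4]
finger_gap: 0.388
grip_force: 24.9
```

Already 34 mm below the mouth with no resistance. Continuing into the throat.

Converted, 0.001 m / 0.25 = 0.004.

Request:
{"name": "creep_tool", "arguments": {"steps": [[[0, 0, 0.004, 0, 0, 0], [0, 0, 0.004, 0, 0, 0], [0, 0, 0.004, 0, 0, 0], [0, 0, 0, 0, 0, 0]]]}}

```text
time: 13.7
position: [0.5979, 0.1486, 0.1375]
eef_rot: [[0.131, 0.991, -0.0], [0.991, -0.131, -0.0], [-0.0, -0.0, -1.0]]
wrist_force: [-0.1, -0.4, -2.8]
finger_gap: 0.393
grip_force: 24.9
```

Request:
{"name": "creep_tool", "arguments": {"steps": [[[0, 0, 0.004, 0, 0, 0], [0, 0, 0.004, 0, 0, 0], [0, 0, 0.004, 0, 0, 0], [0, 0, 0.004, 0, 0, 0], [0, 0, 0, 0, 0, 0]]]}}

```text
time: 14.12
position: [0.5979, 0.1486, 0.1335]
eef_rot: [[0.131, 0.991, -0.0], [0.991, -0.131, -0.0], [-0.0, -0.0, -1.0]]
wrist_force: [0.5, -0.2, -2.1]
finger_gap: 0.392
grip_force: 24.9
```

The underside is 41.5 mm below the mouth, so it's guided. Releasing, then lifting clear.

Request:
{"name": "creep_tool", "arguments": {"steps": [[[0, 0, 0, 0, 0, 0], [0, 0, 0, 0, 0, 0], [0, 0, 0, 0, 0, 0], [0, 0, 0, 0, 0, 0]]], "aperture": 0.6}}

```text
time: 14.45
position: [0.5982, 0.1487, 0.134]
eef_rot: [[0.131, 0.991, 0.0], [0.991, -0.131, 0.0], [0.0, 0.0, -1.0]]
wrist_force: [0.7, -0.3, -0.4]
finger_gap: 0.602
grip_force: 0.0
```

Request:
{"name": "creep_tool", "arguments": {"steps": [[[0, 0, -0.08, 0, 0, 0], [0, 0, -0.12, 0, 0, 0], [0, 0, -0.12, 0, 0, 0], [0, 0, 0, 0, 0, 0], [0, 0, 0, 0, 0, 0], [0, 0, 0, 0, 0, 0]]]}}

```text
time: 14.95
position: [0.5978, 0.1485, 0.2134]
eef_rot: [[0.131, 0.991, -0.0], [0.991, -0.131, -0.0], [-0.0, -0.0, -1.0]]
wrist_force: [0.2, 1.0, 0.0]
finger_gap: 0.601
grip_force: 0.0
```

```bash
python3 - <<'E'
from h import *
c=cam('wrist'); w=wcloud(c); X,Y,Z=[w[...,i] for i in range(3)]
d=np.array([-.131,.0]); 
ax=np.array([.991,-.131]);ay=np.array([.131,.991]); q=w[...,:2]-[.598,.1485]; a=q@ax;b=q@ay
m=(abs(a)<.012)&(abs(b)<.028); P=w[m]; z=np.median(P[:,2]); Q=P[abs(P[:,2]-z)<.006]; print('ztop',z,len(P),len(Q),'slope',np.linalg.lstsq(np.c_[Q[:,:2],np.ones(len(Q))],Q[:,2],rcond=None)[0][:2])
k=(abs(Z-z)<.004)&(abs(a)<.06)&(abs(b)<.06)
print(np.percentile(a[k],[1,99]),np.percentile(b[k],[1,99]))
cv2.imwrite('pics/w3.png',cv2.cvtColor(c['image'],cv2.COLOR_RGB2BGR)); print(robot.get_obs()['position'])
E
```

```text
ztop 0.3161330834602004 8765 3306 slope [-0.06895858 -0.53932549]
[-0.05464188  0.055801  ] [0.00585161 0.03158112]
[0.59737248 0.14846062 0.21276497]
```

View pics/w3.png

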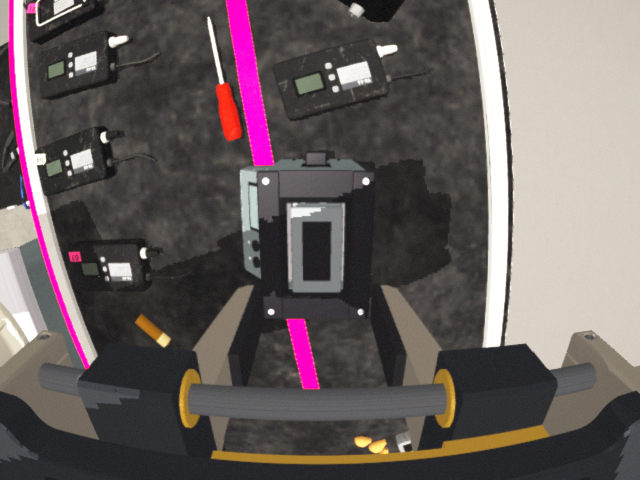

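The wrist view shows the battery standing squarely in the well at (316,248), its top just above the charger. Closing the fingers and turning them a quarter so they lie along the well.

The rows are not in the units I measure in: shifts go in shares of 0.25 m and turns go in shares of 2 pi rad. I convert before sending: 0.12 rad / 6.2832 = 0.0191.

Request:
{"name": "creep_tool", "arguments": {"steps": [[[0, 0, 0, 0, 0, 0.0191], [0, 0, 0, 0, 0, 0.0191], [0, 0, 0, 0, 0, 0.0191], [0, 0, 0, 0, 0, 0.0191], [0, 0, 0, 0, 0, 0.0191], [0, 0, 0, 0, 0, 0.0191], [0, 0, 0, 0, 0, 0.0191], [0, 0, 0, 0, 0, 0.0191], [0, 0, 0, 0, 0, 0.0191], [0, 0, 0, 0, 0, 0.0191]]], "aperture": 0.0, "force": 10}}

```text
time: 15.83
position: [0.5972, 0.1484, 0.212]
eef_rot: [[0.973, 0.232, -0.003], [0.232, -0.973, -0.001], [-0.003, 0.0, -1.0]]
wrist_force: [0.7, 0.2, -0.9]
finger_gap: 0.007
grip_force: 0.0
```

Request:
{"name": "creep_tool", "arguments": {"steps": [[[0, 0, 0, 0, 0, 0.0191], [0, 0, 0, 0, 0, 0.0191], [0, 0, 0, 0, 0, 0.0191], [0, 0, 0, 0, 0, 0.0018], [0, 0, 0, 0, 0, 0], [0, 0, 0, 0, 0, 0], [0, 0, 0, 0, 0, 0]]]}}

```text
time: 16.42
position: [0.5978, 0.1486, 0.2133]
eef_rot: [[0.992, -0.128, -0.001], [-0.128, -0.992, -0.0], [-0.001, 0.0, -1.0]]
wrist_force: [-0.2, 0.6, 0.2]
finger_gap: 0.007
grip_force: 0.0
```

```bash
python3 - <<'E'
from h import *
c=cam('wrist'); w=wcloud(c); Z=w[...,2]
ax=np.array([.991,-.131]);ay=np.array([.131,.991]); q=w[...,:2]-[.598,.1485]; a=q@ax;b=q@ay
m=(abs(a)<.017)&(abs(b)<.03)&(Z<.17)&(Z>.1); P=w[m]; print('ztop',np.median(P[:,2]),len(P))
k=(abs(Z-np.median(P[:,2]))<.003)&(abs(a)<.03)&(abs(b)<.045); print(np.percentile(a[k],[1,99]),np.percentile(b[k],[1,99]))
o=robot.get_obs();T=np.array(o['position']);R=np.array(o['eef_rot']);p=(w-T)@R
m=(abs(p[...,0])<.03)&(abs(p[...,1])<.03)&(p[...,2]<.03)&(p[...,2]>-.05); print('tips',np.sort(p[m][:,2])[-60::12])
print(T,R.round(3).tolist(),o['wrist_force'],o['finger_gap'],(np.array([.5979,.1486,.15])-T)@R)
E
```

```text
ztop 0.13229953000097988 3835
[-0.01678934  0.01864997] [-0.03107354  0.03137072]
tips [0.00101555 0.00139902 0.0017817  0.00231574 0.002694  ]
[0.59792399 0.14858512 0.2134729 ] [[0.992, -0.129, -0.0], [-0.129, -0.992, -0.0], [-0.0, 0.0, -1.0]] [0.00839329 0.10436988 0.0058465 ] 0.004589933293586187 [ 2.42409456e-06 -2.19709361e-05  6.34729053e-02]
```

Converted, 0.02 m / 0.25 = 0.08, 0.008 m / 0.25 = 0.032.

Request:
{"name": "creep_tool", "arguments": {"steps": [[[0, 0, 0.08, 0, 0, 0], [0, 0, 0.08, 0, 0, 0], [0, 0, 0.08, 0, 0, 0], [0, 0, 0.032, 0, 0, 0], [0, 0, 0.012, 0, 0, 0], [0, 0, 0, 0, 0, 0], [0, 0, 0, 0, 0, 0], [0, 0, 0, 0, 0, 0]]]}}

```text
time: 17.13
position: [0.5988, 0.1488, 0.144]
eef_rot: [[0.991, -0.131, 0.002], [-0.131, -0.991, 0.0], [0.002, -0.001, -1.0]]
wrist_force: [-0.5, -0.4, 0.1]
finger_gap: 0.007
grip_force: 0.0
```

Request:
{"name": "creep_tool", "arguments": {"steps": [[[0, 0, 0.0028, 0, 0, 0], [0, 0, 0.0028, 0, 0, 0], [0, 0, 0.0028, 0, 0, 0], [0, 0, 0.0028, 0, 0, 0], [0, 0, 0.0028, 0, 0, 0], [0, 0, 0.0028, 0, 0, 0], [0, 0, 0.0028, 0, 0, 0], [0, 0, 0.0028, 0, 0, 0]]]}}

```text
time: 17.8
position: [0.598, 0.1486, 0.1371]
eef_rot: [[0.991, -0.131, -0.0], [-0.131, -0.991, -0.0], [-0.0, 0.0, -1.0]]
wrist_force: [0.7, 0.4, 0.1]
finger_gap: 0.007
grip_force: 0.0
```

Converted, 0.0005 m / 0.25 = 0.002.

Request:
{"name": "creep_tool", "arguments": {"steps": [[[0, 0, 0.002, 0, 0, 0], [0, 0, 0.002, 0, 0, 0], [0, 0, 0.002, 0, 0, 0], [0, 0, 0.002, 0, 0, 0], [0, 0, 0.002, 0, 0, 0], [0, 0, 0.002, 0, 0, 0]]]}}

```text
time: 18.3
position: [0.5983, 0.1487, 0.1345]
eef_rot: [[0.991, -0.131, 0.001], [-0.131, -0.991, 0.0], [0.001, -0.0, -1.0]]
wrist_force: [-0.1, -0.6, 2.3]
finger_gap: 0.0
grip_force: 1.5
```

Touched at TCP z ≈ 0.135. Pressing on slowly.

Converted, 0.0005 m / 0.25 = 0.002.

Request:
{"name": "creep_tool", "arguments": {"steps": [[[0, 0, 0.002, 0, 0, 0], [0, 0, 0.002, 0, 0, 0], [0, 0, 0.002, 0, 0, 0], [0, 0, 0.002, 0, 0, 0], [0, 0, 0.002, 0, 0, 0], [0, 0, 0.002, 0, 0, 0], [0, 0, 0.002, 0, 0, 0], [0, 0, 0.002, 0, 0, 0]]]}}

```text
time: 18.97
position: [0.598, 0.1486, 0.1301]
eef_rot: [[0.991, -0.131, -0.0], [-0.131, -0.991, 0.0], [-0.0, -0.0, -1.0]]
wrist_force: [0.3, -0.8, 1.8]
finger_gap: 0.006
grip_force: 0.6
```

Converted, 0.0005 m / 0.25 = 0.002.

Request:
{"name": "creep_tool", "arguments": {"steps": [[[0, 0, 0.002, 0, 0, 0], [0, 0, 0.002, 0, 0, 0], [0, 0, 0.002, 0, 0, 0], [0, 0, 0.002, 0, 0, 0], [0, 0, 0.002, 0, 0, 0], [0, 0, 0.002, 0, 0, 0], [0, 0, 0.002, 0, 0, 0], [0, 0, 0.002, 0, 0, 0]]]}}

```text
time: 19.63
position: [0.598, 0.1486, 0.1261]
eef_rot: [[0.991, -0.131, -0.0], [-0.131, -0.991, 0.0], [-0.0, 0.0, -1.0]]
wrist_force: [-0.3, -0.0, 1.8]
finger_gap: 0.002
grip_force: 0.6
```

Converted, 0.001 m / 0.25 = 0.004.

Request:
{"name": "creep_tool", "arguments": {"steps": [[[0, 0, 0.004, 0, 0, 0], [0, 0, 0.004, 0, 0, 0], [0, 0, 0.004, 0, 0, 0], [0, 0, 0.004, 0, 0, 0], [0, 0, 0.004, 0, 0, 0], [0, 0, 0.004, 0, 0, 0], [0, 0, 0.004, 0, 0, 0], [0, 0, 0.004, 0, 0, 0]]]}}

```text
time: 20.3
position: [0.5981, 0.1486, 0.1181]
eef_rot: [[0.991, -0.131, -0.0], [-0.131, -0.991, -0.0], [-0.0, 0.0, -1.0]]
wrist_force: [0.5, -0.2, 1.4]
finger_gap: 0.006
grip_force: 0.6
```

Converted, 0.0005 m / 0.25 = 0.002.

Request:
{"name": "creep_tool", "arguments": {"steps": [[[0, 0, 0.002, 0, 0, 0], [0, 0, 0.002, 0, 0, 0], [0, 0, 0.002, 0, 0, 0], [0, 0, 0.002, 0, 0, 0], [0, 0, 0.002, 0, 0, 0], [0, 0, 0.002, 0, 0, 0], [0, 0, 0.002, 0, 0, 0], [0, 0, 0.002, 0, 0, 0], [0, 0, 0.002, 0, 0, 0], [0, 0, 0.002, 0, 0, 0]]]}}

```text
time: 21.13
position: [0.5981, 0.1486, 0.1132]
eef_rot: [[0.991, -0.131, 0.0], [-0.131, -0.991, 0.0], [0.0, -0.0, -1.0]]
wrist_force: [-0.9, -0.4, 0.6]
finger_gap: 0.008
grip_force: 0.6
```

Converted, 0.0005 m / 0.25 = 0.002.

Request:
{"name": "creep_tool", "arguments": {"steps": [[[0, 0, 0.002, 0, 0, 0], [0, 0, 0.002, 0, 0, 0], [0, 0, 0.002, 0, 0, 0], [0, 0, 0.002, 0, 0, 0], [0, 0, 0.002, 0, 0, 0], [0, 0, 0.002, 0, 0, 0], [0, 0, 0.002, 0, 0, 0], [0, 0, 0.002, 0, 0, 0]]]}}

```text
time: 21.8
position: [0.598, 0.1486, 0.1091]
eef_rot: [[0.991, -0.131, -0.0], [-0.131, -0.991, -0.0], [-0.0, 0.0, -1.0]]
wrist_force: [-0.7, -0.5, 1.4]
finger_gap: 0.005
grip_force: 0.6
```

Converted, 0.0005 m / 0.25 = 0.002.

Request:
{"name": "creep_tool", "arguments": {"steps": [[[0, 0, 0.002, 0, 0, 0], [0, 0, 0.002, 0, 0, 0], [0, 0, 0.002, 0, 0, 0], [0, 0, 0.002, 0, 0, 0], [0, 0, 0.002, 0, 0, 0], [0, 0, 0.002, 0, 0, 0], [0, 0, 0.002, 0, 0, 0], [0, 0, 0.002, 0, 0, 0]]]}}

```text
time: 22.47
position: [0.5981, 0.1486, 0.1051]
eef_rot: [[0.991, -0.131, 0.0], [-0.131, -0.991, -0.0], [0.0, -0.0, -1.0]]
wrist_force: [-1.0, 0.6, 0.9]
finger_gap: 0.005
grip_force: 0.6
```

Converted, 0.0004 m / 0.25 = 0.0016.

Request:
{"name": "creep_tool", "arguments": {"steps": [[[0, 0, 0.0016, 0, 0, 0], [0, 0, 0.0016, 0, 0, 0], [0, 0, 0.0016, 0, 0, 0], [0, 0, 0.0016, 0, 0, 0], [0, 0, 0.0016, 0, 0, 0], [0, 0, 0.0016, 0, 0, 0], [0, 0, 0.0016, 0, 0, 0]]]}}

```text
time: 23.05
position: [0.5981, 0.1486, 0.1024]
eef_rot: [[0.991, -0.131, 0.0], [-0.131, -0.991, -0.0], [0.0, 0.0, -1.0]]
wrist_force: [-0.0, -0.0, 1.0]
finger_gap: 0.004
grip_force: 0.6
```

Converted, 0.0004 m / 0.25 = 0.0016.

Request:
{"name": "creep_tool", "arguments": {"steps": [[[0, 0, 0.0016, 0, 0, 0], [0, 0, 0.0016, 0, 0, 0], [0, 0, 0.0016, 0, 0, 0], [0, 0, 0.0016, 0, 0, 0], [0, 0, 0.0016, 0, 0, 0], [0, 0, 0.0016, 0, 0, 0]]]}}

```text
time: 23.55
position: [0.5981, 0.1486, 0.1]
eef_rot: [[0.991, -0.131, 0.0], [-0.131, -0.991, 0.0], [0.0, -0.0, -1.0]]
wrist_force: [0.8, 0.2, 0.9]
finger_gap: 0.005
grip_force: 0.8
```

Request:
{"name": "creep_tool", "arguments": {"steps": [[[0, 0, 0.0016, 0, 0, 0], [0, 0, 0.0016, 0, 0, 0], [0, 0, 0.0016, 0, 0, 0], [0, 0, 0.0016, 0, 0, 0], [0, 0, 0.0016, 0, 0, 0]]]}}

```text
time: 23.97
position: [0.5981, 0.1487, 0.0979]
eef_rot: [[0.991, -0.131, 0.0], [-0.131, -0.991, 0.0], [0.0, -0.0, -1.0]]
wrist_force: [0.0, 0.2, 1.4]
finger_gap: 0.004
grip_force: 0.8
```

Converted, 0.0004 m / 0.25 = 0.0016.

Request:
{"name": "creep_tool", "arguments": {"steps": [[[0, 0, 0.0016, 0, 0, 0], [0, 0, 0.0016, 0, 0, 0], [0, 0, 0.0016, 0, 0, 0], [0, 0, 0.0016, 0, 0, 0], [0, 0, 0.0016, 0, 0, 0]]]}}

```text
time: 24.38
position: [0.5981, 0.1487, 0.096]
eef_rot: [[0.991, -0.131, 0.0], [-0.131, -0.991, 0.0], [0.0, -0.0, -1.0]]
wrist_force: [-0.2, 0.5, 0.9]
finger_gap: 0.01
grip_force: 0.8
```

Converted, 0.0004 m / 0.25 = 0.0016.

Request:
{"name": "creep_tool", "arguments": {"steps": [[[0, 0, 0.0016, 0, 0, 0], [0, 0, 0.0016, 0, 0, 0], [0, 0, 0.0016, 0, 0, 0], [0, 0, 0.0016, 0, 0, 0]]]}}

```text
time: 24.72
position: [0.5981, 0.1486, 0.0944]
eef_rot: [[0.991, -0.131, 0.0], [-0.131, -0.991, 0.0], [0.0, -0.0, -1.0]]
wrist_force: [0.1, 0.2, 1.7]
finger_gap: 0.005
grip_force: 0.8
```

Converted, 0.0004 m / 0.25 = 0.0016.

Request:
{"name": "creep_tool", "arguments": {"steps": [[[0, 0, 0.0016, 0, 0, 0], [0, 0, 0.0016, 0, 0, 0], [0, 0, 0.0016, 0, 0, 0], [0, 0, 0.0016, 0, 0, 0]]]}}

```text
time: 25.05
position: [0.5981, 0.1486, 0.0927]
eef_rot: [[0.991, -0.131, -0.0], [-0.131, -0.991, -0.0], [-0.0, 0.0, -1.0]]
wrist_force: [0.5, -0.1, 1.2]
finger_gap: 0.002
grip_force: 0.8
```

Converted, 0.0004 m / 0.25 = 0.0016.

Request:
{"name": "creep_tool", "arguments": {"steps": [[[0, 0, 0.0016, 0, 0, 0], [0, 0, 0.0016, 0, 0, 0], [0, 0, 0.0016, 0, 0, 0], [0, 0, 0.0016, 0, 0, 0]]]}}

```text
time: 25.38
position: [0.5981, 0.1486, 0.0912]
eef_rot: [[0.991, -0.131, 0.0], [-0.131, -0.991, 0.0], [0.0, -0.0, -1.0]]
wrist_force: [-0.5, -0.7, 1.1]
finger_gap: 0.005
grip_force: 0.8
```

Converted, 0.0004 m / 0.25 = 0.0016.

Request:
{"name": "creep_tool", "arguments": {"steps": [[[0, 0, 0.0016, 0, 0, 0], [0, 0, 0.0016, 0, 0, 0], [0, 0, 0.0016, 0, 0, 0], [0, 0, 0.0016, 0, 0, 0]]]}}

```text
time: 25.72
position: [0.5981, 0.1486, 0.0897]
eef_rot: [[0.991, -0.131, 0.0], [-0.131, -0.991, 0.0], [0.0, -0.0, -1.0]]
wrist_force: [-0.1, -1.1, 4.2]
finger_gap: 0.006
grip_force: 2.6
```

Converted, 0.0004 m / 0.25 = 0.0016.

Request:
{"name": "creep_tool", "arguments": {"steps": [[[0, 0, 0.0016, 0, 0, 0], [0, 0, 0.0016, 0, 0, 0], [0, 0, 0.0016, 0, 0, 0]]]}}

```text
time: 25.97
position: [0.5981, 0.1486, 0.0884]
eef_rot: [[0.991, -0.131, 0.0], [-0.131, -0.991, 0.0], [0.0, -0.0, -1.0]]
wrist_force: [0.0, -1.0, 3.0]
finger_gap: 0.006
grip_force: 2.0
```

The contact block is touched. Now in single small steps.

Converted, 0.0004 m / 0.25 = 0.0016.

Request:
{"name": "creep_tool", "arguments": {"steps": [[[0, 0, 0.0016, 0, 0, 0], [0, 0, 0.0016, 0, 0, 0], [0, 0, 0, 0, 0, 0]]]}}

```text
time: 26.22
position: [0.5979, 0.1486, 0.0872]
eef_rot: [[0.991, -0.131, -0.0], [-0.131, -0.991, -0.0], [-0.0, 0.0, -1.0]]
wrist_force: [0.3, -0.1, 0.2]
finger_gap: 0.006
grip_force: 0.5
```

Converted, 0.0004 m / 0.25 = 0.0016.

Request:
{"name": "creep_tool", "arguments": {"steps": [[[0, 0, 0.0016, 0, 0, 0], [0, 0, 0.0016, 0, 0, 0], [0, 0, 0, 0, 0, 0]]]}}

```text
time: 26.47
position: [0.5978, 0.1486, 0.0865]
eef_rot: [[0.991, -0.131, -0.0], [-0.131, -0.991, -0.0], [-0.0, 0.0, -1.0]]
wrist_force: [-0.4, 0.6, 0.7]
finger_gap: 0.003
grip_force: 0.5
```

Converted, 0.0004 m / 0.25 = 0.0016.

Request:
{"name": "creep_tool", "arguments": {"steps": [[[0, 0, 0.0016, 0, 0, 0], [0, 0, 0.0016, 0, 0, 0], [0, 0, 0, 0, 0, 0]]]}}

```text
time: 26.72
position: [0.5981, 0.1486, 0.0861]
eef_rot: [[0.991, -0.131, 0.0], [-0.131, -0.991, 0.0], [0.0, -0.0, -1.0]]
wrist_force: [-0.7, -0.2, 1.9]
finger_gap: 0.006
grip_force: 1.6
```

Converted, 0.0004 m / 0.25 = 0.0016.

Request:
{"name": "creep_tool", "arguments": {"steps": [[[0, 0, 0.0016, 0, 0, 0], [0, 0, 0, 0, 0, 0]]]}}

```text
time: 26.88
position: [0.5982, 0.1486, 0.0858]
eef_rot: [[0.991, -0.131, 0.0], [-0.131, -0.991, 0.0], [0.0, -0.0, -1.0]]
wrist_force: [-2.0, 0.5, 4.5]
finger_gap: 0.008
grip_force: 2.4
```

Converted, 0.0004 m / 0.25 = 0.0016.

Request:
{"name": "creep_tool", "arguments": {"steps": [[[0, 0, 0.0016, 0, 0, 0], [0, 0, 0, 0, 0, 0]]]}}

```text
time: 27.05
position: [0.5981, 0.1487, 0.0853]
eef_rot: [[0.991, -0.131, 0.0], [-0.131, -0.991, 0.0], [0.0, -0.0, -1.0]]
wrist_force: [-0.9, 0.6, 4.8]
finger_gap: 0.006
grip_force: 2.5
```

Converted, 0.0004 m / 0.25 = 0.0016.

Request:
{"name": "creep_tool", "arguments": {"steps": [[[0, 0, 0.0016, 0, 0, 0], [0, 0, 0, 0, 0, 0]]]}}

```text
time: 27.22
position: [0.5981, 0.1487, 0.0848]
eef_rot: [[0.991, -0.131, 0.0], [-0.131, -0.991, 0.0], [0.0, -0.0, -1.0]]
wrist_force: [-1.3, 0.2, 5.2]
finger_gap: 0.008
grip_force: 2.7
```

Converted, 0.0004 m / 0.25 = 0.0016.

Request:
{"name": "creep_tool", "arguments": {"steps": [[[0, 0, 0.0016, 0, 0, 0], [0, 0, 0, 0, 0, 0]]]}}

```text
time: 27.38
position: [0.5982, 0.1486, 0.0845]
eef_rot: [[0.991, -0.131, 0.0], [-0.131, -0.991, 0.0], [0.0, -0.0, -1.0]]
wrist_force: [-1.4, 0.4, 6.0]
finger_gap: 0.006
grip_force: 3.3
```

Converted, 0.0004 m / 0.25 = 0.0016.

Request:
{"name": "creep_tool", "arguments": {"steps": [[[0, 0, 0.0016, 0, 0, 0], [0, 0, 0, 0, 0, 0]]]}}

```text
time: 27.55
position: [0.5982, 0.1487, 0.0845]
eef_rot: [[0.991, -0.131, 0.0], [-0.131, -0.991, 0.0], [0.0, -0.0, -1.0]]
wrist_force: [-2.2, -0.1, 9.3]
finger_gap: 0.003
grip_force: 5.0
```

Converted, 0.0004 m / 0.25 = 0.0016.

Request:
{"name": "creep_tool", "arguments": {"steps": [[[0, 0, 0.0016, 0, 0, 0], [0, 0, 0, 0, 0, 0]]]}}

```text
time: 27.72
position: [0.5984, 0.1487, 0.0845]
eef_rot: [[0.991, -0.131, 0.001], [-0.131, -0.991, 0.0], [0.001, -0.0, -1.0]]
wrist_force: [-2.8, -0.4, 12.7]
finger_gap: 0.003
grip_force: 6.7
```

Hard stop at 12.7 N with the position no longer moving. Now withdrawing slowly, then clear of the charger, to look.

Converted, -0.01 m / 0.25 = -0.04, -0.008 m / 0.25 = -0.032.

Request:
{"name": "creep_tool", "arguments": {"steps": [[[0, 0, -0.004, 0, 0, 0], [0, 0, -0.004, 0, 0, 0], [0, 0, -0.008, 0, 0, 0], [0, 0, -0.016, 0, 0, 0], [0, 0, -0.024, 0, 0, 0], [0, 0, -0.032, 0, 0, 0], [0, 0, -0.032, 0, 0, 0], [0, 0, -0.032, 0, 0, 0], [0, 0, -0.032, 0, 0, 0], [0, 0, -0.04, 0, 0, 0]]]}}

```text
time: 28.55
position: [0.598, 0.1486, 0.1405]
eef_rot: [[0.991, -0.131, 0.0], [-0.131, -0.991, 0.0], [0.0, -0.0, -1.0]]
wrist_force: [0.4, -0.3, -0.2]
finger_gap: 0.007
grip_force: 0.0
```

Request:
{"name": "creep_tool", "arguments": {"steps": [[[0, 0, -0.08, 0, 0, 0], [0, 0, -0.08, 0, 0, 0], [0, 0, -0.12, 0, 0, 0], [0, 0, -0.08, 0, 0, 0], [0, 0, 0, 0, 0, 0], [0, 0, 0, 0, 0, 0], [0, 0, 0, 0, 0, 0], [0, 0, 0, 0, 0, 0]]]}}

```text
time: 29.22
position: [0.5972, 0.1484, 0.2284]
eef_rot: [[0.991, -0.131, -0.002], [-0.131, -0.991, -0.0], [-0.002, 0.001, -1.0]]
wrist_force: [-0.0, 0.4, -0.5]
finger_gap: 0.001
grip_force: 0.0
```

```bash
python3 - <<'E'
from h import *
c=cam('wrist'); w=wcloud(c); Z=w[...,2]
ax=np.array([.991,-.131]);ay=np.array([.131,.991]); q=w[...,:2]-[.598,.1485]; a=q@ax;b=q@ay
for lo,hi in[(-.018,-.003),(.003,.018)]:
    m=(a>lo)&(a<hi)&(abs(b)<.028)&(Z<.17); P=np.c_[a[m],Z[m]]; print(len(P),np.median(P[:,1]),'slope',np.polyfit(P[:,0],P[:,1],1)[0])
u,v=wproj(c,[.598,.1485,.128])[0].astype(int); print(u,v,robot.get_obs()['position'])
h=80;v=min(max(v,60),420);cv2.imwrite('pics/w4.png',cv2.resize(c['image'][v-60:v+60,u-h:u+h,::-1],(640,480)))
E
```

```text
1386 0.12324132558779591 slope 0.1817474015580074
1392 0.1233415485083272 slope 0.0035092193005342104
315 244 [0.59727051 0.14842745 0.22830699]
```

View pics/w4.png

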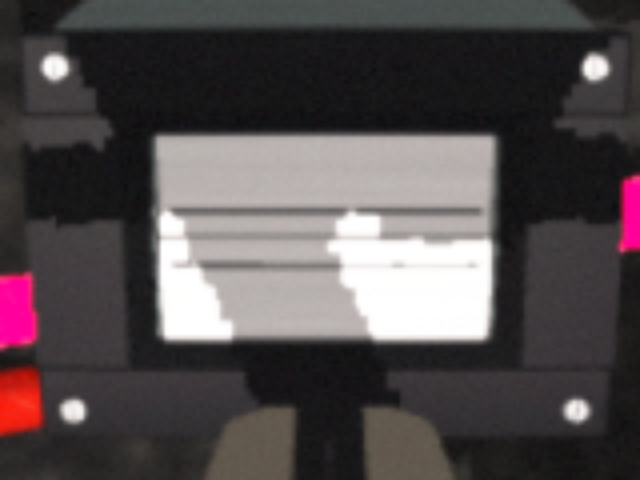

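The crop shows both leaves shut and level (155–495, 135–340), 5 mm below the top. To confirm the click, I'll compare the outside release tabs with the pre-battery top view.

```bash
python3 - <<'E'
from h import *
ax=np.array([.991,-.131]);ay=np.array([.131,.991])
def prof(w,n):
    q=w[...,:2]-[.598,.1485]; a=q@ax;b=q@ay;Z=w[...,2]
    for s in(1,-1):
        m=(abs(a)<.012)&(b*s>.05)&(b*s<.075)&(Z>.03)&(Z<.126); B=(b*s)[m]
        print(n,s,m.sum(),np.percentile(B,[5,50,95,99]).round(4) if m.sum() else '', np.percentile(Z[m],[5,50,95]).round(3) if m.sum() else '')
prof(cloud(dict(np.load('/tmp/top.npz'))),'top0'); prof(cloud(dict(np.load('/tmp/side.npz'))),'side0'); prof(wcloud(dict(np.load('/tmp/w2.npz'))),'w2')
prof(cloud(cam('top')),'topN'); prof(cloud(cam('side')),'sideN'); prof(wcloud(cam('wrist')),'wN')
E
```

```text
top0 1 7 [0.0507 0.0544 0.0553 0.0553] [0.123 0.125 0.126]
top0 -1 75 [0.055  0.057  0.0643 0.0651] [0.06  0.076 0.124]
side0 1 0  
side0 -1 271 [0.0513 0.0544 0.06   0.0638] [0.035 0.076 0.121]
w2 1 8 [0.0504 0.0516 0.056  0.0562] [0.126 0.126 0.126]
w2 -1 39 [0.053  0.0637 0.0648 0.0648] [0.071 0.073 0.126]
topN 1 6 [0.051  0.055  0.0568 0.057 ] [0.123 0.125 0.126]
topN -1 78 [0.0529 0.0571 0.0643 0.065 ] [0.062 0.075 0.124]
sideN 1 0  
sideN -1 258 [0.0511 0.0541 0.0608 0.0637] [0.034 0.079 0.121]
wN 1 5 [0.0522 0.0561 0.0571 0.0572] [0.126 0.126 0.126]
wN -1 4 [0.054  0.0548 0.0564 0.0566] [0.125 0.126 0.126]
```

The -y tab is back exactly at its starting place (65 mm from centre). Moving sideways to see the +y tab.

Converted, -0.03 m / 0.25 = -0.12, -0.02 m / 0.25 = -0.08.

Request:
{"name": "creep_tool", "arguments": {"steps": [[[0, -0.08, 0, 0, 0, 0], [0, -0.12, 0, 0, 0, 0], [0, -0.12, 0, 0, 0, 0], [0, -0.08, 0, 0, 0, 0], [0, -0.04, 0, 0, 0, 0], [0, 0, 0, 0, 0, 0], [0, 0, 0, 0, 0, 0], [0, 0, 0, 0, 0, 0]]]}}

```text
time: 30.08
position: [0.6122, 0.2565, 0.2293]
eef_rot: [[0.991, -0.131, -0.001], [-0.131, -0.991, -0.001], [-0.001, 0.001, -1.0]]
wrist_force: [-0.2, -0.6, -1.1]
finger_gap: 0.005
grip_force: 0.0
```

```bash
python3 - <<'E'
from h import *
ax=np.array([.991,-.131]);ay=np.array([.131,.991])
w=wcloud(cam('wrist'));q=w[...,:2]-[.598,.1485]; a=q@ax;b=q@ay;Z=w[...,2]
m=(abs(a)<.012)&(b>.05)&(b<.08)&(Z>.03)&(Z<.126); print(m.sum(),np.percentile(b[m],[5,50,95,99]),np.percentile(Z[m],[5,50,95]))
m=(abs(a)<.012)&(b>.058)&(b<.08)&(Z>.06)&(Z<.1); print(m.sum(),np.percentile(b[m],[5,50,95,99]),np.percentile(Z[m],[5,50,95]))
for lo,hi in[(-.018,-.003),(.003,.018)]:
    m=(a>lo)&(a<hi)&(abs(b)<.028)&(Z<.17); print(np.median(Z[m]),np.polyfit(a[m],Z[m],1)[0])
o=robot.get_obs();print(o['time'],o['position'],o['wrist_force'])
E
```

```text
544 [0.05562708 0.05645685 0.06386054 0.0648286 ] [0.05063513 0.07963685 0.12440494]
158 [0.05826412 0.06171702 0.06470221 0.06506783] [0.07101964 0.07268676 0.07408563]
0.12329488675886686 -0.04598118563552455
0.12330333698625047 0.11239416992763203
30.1333 [0.61229798 0.25636763 0.22947091] [ 0.65819323 -0.01300494  0.14007188]
```

```bash
python3 - <<'E'
from h import *
ax=np.array([.991,-.131]);ay=np.array([.131,.991])
w=wcloud(cam('wrist'));q=w[...,:2]-[.598,.1485]; a=q@ax;b=q@ay;Z=w[...,2]
for x in np.arange(-.018,.019,.004):
    m=(abs(a-x)<.002)&(abs(b)<.022); print(round(x,3),m.sum(),np.median(Z[m]).round(4))
E
```

```text
-0.018 226 0.1232
-0.014 266 0.1231
-0.01 228 0.1233
-0.006 240 0.1234
-0.002 200 0.1233
0.002 243 0.1232
0.006 271 0.1234
0.01 246 0.1233
0.014 251 0.1234
0.018 252 0.1232
```

The doors are flat and both latch tabs are home. Handing in.

```bash
python3 -c "
from station import robot
print(robot.finish_job())"
```

```text
the job is handed in; nothing more can be done
None
```

I handed the job in at about 30 s: the battery went home against the hard stop (12.7 N wrist force), both latch tabs are back out and both doors are shut flat. The first grasp failed and briefly tilted the battery, because the fingertips end about 3 mm ahead of the TCP, not the stated 25 mm; no verdict was printed, and I did not re-measure the belt pack, jar or screwdriver.

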